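# Emboss a plant label with the blue hand die

### The arm

A 6-joint arm with a two-finger parallel gripper is mounted at the origin on the work surface. World frame = base frame: x ahead of the robot, y to its left, z up, the work surface at z = 0. Lengths are in m, angles in degrees, forces in N, time in s.
With the tool pointing down it reaches from about 0.375 to 0.9 m from the base axis. Payload 3.1 kg.
Tool frame: the origin (TCP) lies at the very end of the fingers, on their centre line; the grasp point (between the pads) lies 19 mm behind it; z points along the fingers, y is the direction in which the jaws open and shut (so a half turn about z gives the same grasp; the last joint's range is limited). The gripper opens to 87 mm and grips with 3 to 60 N. Pads are 19 mm wide; open, the fingers measure 117 mm over their backs; the gripper's body (75 mm by 190 mm) begins 51 mm behind the grasp point.
Start: joints at [65.747, 30.224, 82.088, -0, 67.689, -10.227], TCP at [0.151, 0.606, 0.223] pointing down, gripper open.
Joint ranges: [-176.69, 176.69], [-43.24, 126.21], [12.49, 139.97], [-82, 262], [0, 151.66], [-163.58, 163.58]. Speed limits (degrees/s): [159.86, 159.86, 180, 180, 180, 180].

### API

Orientations are given as a 3x3 rotation matrix whose columns are the frame's x, y, z axes.
In Python, from rig import bot gives the robot as it stands. The module is installed in compiled form; this text tells all that it offers.
- The arm moves only by the tool play_rows, never from a script. Its argument "targets" is a list of rows, each a list of 7 numbers: the closure, from 0 (fully open) to 1 (shut), then the shift along the world's x, y, z in m, then the turn, a rotation vector about the world's x, y, z in rad. A call has 1 to 12 rows; each row shifts and turns the commanded pose from where the row before left it; what a row does not reach is not made up. A row lasts 1/8 s, in which the tool goes at most 62.5 mm and 10.7 degrees, less where a joint would pass 70% of its speed; a pose out of reach is approached as far as the arm can. A call with a gripper value outside its range is refused whole. The fingers move at their own pace and stop on an object; the grip force is fixed at half the most. Time passes only in rows, so rows that do not move let the fingers close. It gives the time, the measured TCP pose, the force and the opening at its end, in the units of the state.
- bot.read_state(): the state, without advancing time (a new reading comes with each control period).
- bot.capture(name): name is "scene" or "top" or "wrist"; returns the picture (400x640x3 uint8, blue, green, red); there is no depth.
- bot.get_calibration(name): a dict with "fx", "fy", "cx", "cy" (pixels), "R" (3x3) and "t" (3): a world point X has camera coordinates R X + t. Camera axes: x right, y down, z forward; pixel columns grow to the right and rows downward; lengths in m; the calibration is good to about 2 mm. A picture is of the moment at which its call begins: read the wrist's pose just before it. get_calibration takes no time and is no camera call; for the wrist camera it gives the pose at the moment of the call.
- bot.hand_in(): hands the job in, once; it reports no verdict.
The state is a dict: "time_s": time; "joint_positions": joint angles; "qvel": joint speeds; "tau": joint torques, N m; "position": TCP position; "tcp_rot": TCP orientation; "force": force on the tool from outside, world axes, zero at the start; "moment": the same for the moment, N m; "opening": opening from 0.0 (shut) to 1.0 (fully open).
Only numpy, scipy, OpenCV 4.12 (cv2) and the standard library are available. Lean on these libraries where they do the work, as an engineer would, in place of code of your own. Each camera call takes 0.05 s, during which the arm holds its last target. There are 200 camera calls.

### The job

Take the blue embossing die from the wooden rack and press its foot squarely down on the middle of the blank label's yellow field, its long side along the label, with a steady force of about 13 newtons for two seconds (never over 20). Lift it straight off without sliding or shifting the label, and stand it back upright, fully down, in its slot in the rack. Leave everything else where it is.

Things in the scene. Friction and masses are not known exactly. Their poses are not given: they have to be found in the camera images.
- die_blue: blue embossing die: loose upright bar 110 mm tall, 110 to 220 g, in one of the rack slots. Origin: centre of its flat foot's underside; z up. Section 16 mm (x) by 26 mm (y, long side); upper 55 mm blue plastic, lower part steel, lowest 10 mm narrowed to the 12 x 22 mm foot. Grip it across the 16 mm, 75 to 100 mm above its foot; neighbours stand on its y sides
- rack: fixed wooden block 70 mm (x) by 190 mm (y), 50 mm tall; origin centre of its underside. Three upright slots at x = 0, y = -60, 0, +60 mm, each 20 mm (x) by 30 mm (y) with 2 mm bevels at the mouth; slot floor 15 mm above the table. The dies (blue, orange, black, any order) stand on that floor, their axes along the rack's, one a slot
- tag: loose aluminium label, 32 mm (x) by 66 mm (y, long) by 3 mm thick, 18 g, blank, lying free on the platen of either nest; origin centre of its underside, z up; a small black hole near its +y end
- tag_mark (a point): centre of the yellow field (22 x 32 mm) on the label's upper face, 3 mm above the label's origin, 48 mm above the table as it lies; axes as the label
- nest_a: fixed white tag nest with an 86 mm (x) by 106 mm (y) base, 28 mm tall; origin centre of its underside. Its dark steel platen, 56 x 80 mm, top 45 mm above the table, is sprung: it goes straight down at most 8 mm and springs back. It stays still up to about 3 N; the spring's strength is not known: 13 N takes it down somewhere between 0.5 and 5 mm
- nest_b: second tag nest, looks the same as nest_a but its spring is not equally strong. One nest carries the blank label, the other the finished one; either may have either
- die_orange: orange die, same shape as the blue one, in another slot; leave alone
- die_black: black die, same shape as the blue one, in another slot; leave alone
- spare_tag: finished label with dark pressed lines across its yellow field, same size as the blank one, lying on the other nest; leave alone
- rule: steel rule 150 x 22 x 4 mm, lying on the table; leave alone
- pot: empty black pot 70 mm wide, 60 mm tall; leave alone
- jar: amber jar, 52 mm wide, 70 mm tall; leave alone
- vial: small clear vial 28 mm wide, 60 mm tall; leave alone
Not all that is in view belongs to the job. Leave any pink look-alike of the die_blue alone.

How it is judged:
By the outcome, as a careful person would: the job done as asked, in the order asked, and still so for the second after the job is handed in, with the robot touching nothing.
It also fails if it takes over 72 s, if anything falls off the work surface, if the arm or the gripper's body presses on something with over 40 N, if the wrist force passes 120 N, or if a joint passes its speed limit or range.

## Working session

There is one attempt and no reset: what is moved stays moved. The work goes in short steps, Python scripts to look and compute and a tool call to move; the robot and the scene stay as the last step left them, time stands still between calls to the robot, and variables do not carry over. Pictures are saved under pics/ and viewed, about 8 in all and at most 12, crops included, and the job is handed in when it is done.

Besides the shell and the picture viewer there is one more tool, called after "Emit:" as name(argument=value, ...), one argument or row to a line, values as JSON. play_rows: Moves the arm, as the interface text tells. Its arguments: {"type":"object","properties":{"targets":{"type":"array","items":{"type":"array","items":{"type":"number"}}}},"required":["targets"]}

```bash
mkdir -p pics
cat > h.py <<'E'
import numpy as np, cv2
from rig import bot
def ray(cal,u,v,z):
    R=np.array(cal["R"]);t=np.array(cal["t"]);c=-R.T@t
    d=R.T@np.array([(u-cal["cx"])/cal["fx"],(v-cal["cy"])/cal["fy"],1.])
    return c+d*(z-c[2])/d[2]
def proj(cal,X):
    p=np.array(cal["R"])@np.array(X)+np.array(cal["t"])
    return cal["fx"]*p[0]/p[2]+cal["cx"],cal["fy"]*p[1]/p[2]+cal["cy"]
E
python3 - <<'E'
from h import *
for n in("scene","top"):
    im=bot.capture(n);cv2.imwrite(f"pics/{n}0.png",im)
    c=bot.get_calibration(n);print(n,c["fx"],-np.array(c["R"]).T@np.array(c["t"]),np.round(c["R"],3).tolist())
s=bot.read_state();print(s["time_s"],s["position"],np.round(s["tcp_rot"],3),s["force"],s["opening"])
E
```

```text
scene 409.35830148039184 [ 1.12818484 -0.24976749  0.63687609] [[0.354, 0.935, 0.022], [0.627, -0.22, -0.747], [-0.694, 0.278, -0.664]]
top 475.5490985643639 [ 0.43325945 -0.0413671   1.31331492] [[0.015, -1.0, -0.003], [-0.994, -0.014, -0.106], [0.106, 0.005, -0.994]]
0.1 [0.15120431 0.60576499 0.22167763] [[-0.97   0.242 -0.001]
 [ 0.242  0.97  -0.002]
 [ 0.    -0.002 -1.   ]] [ 0.42608911 -0.29110868  0.75073982] 1.001818449869287
```

View pics/top0.png

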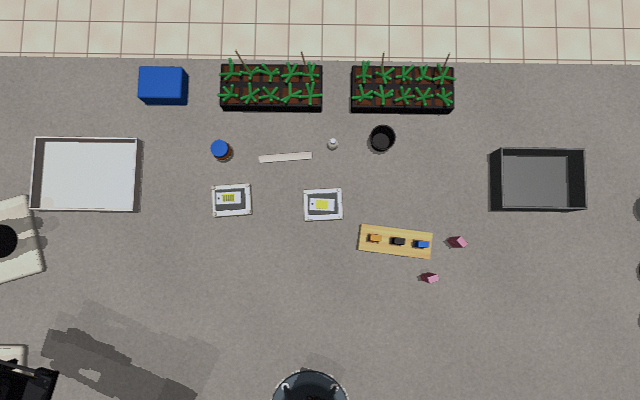

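View pics/scene0.png

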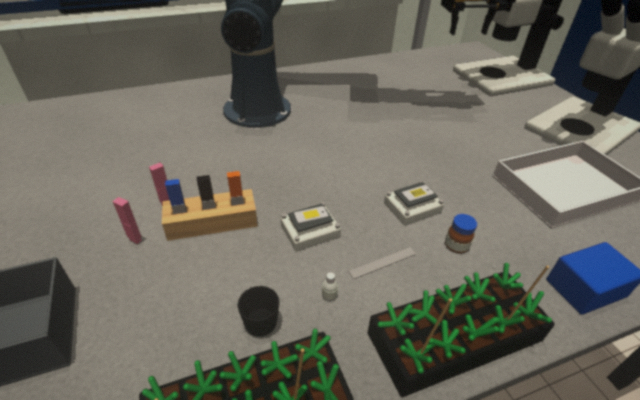

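Top view: rack at about (396,242), with dies orange (375,238), black (398,241) and blue (422,244). Pink look-alikes stand at (457,242) and (430,278). The nests are at (231,199), whose field seems lined, and (323,204), whose field seems plain. I'll confirm with an enlarged crop and take rough positions.

Run:
```python
from h import *
im=cv2.imread("pics/top0.png");c=bot.get_calibration("top")
a=cv2.resize(im[175:225,205:350],None,fx=5,fy=5,interpolation=cv2.INTER_CUBIC)
b=cv2.resize(im[215:290,350:475],None,fx=4,fy=4,interpolation=cv2.INTER_CUBIC)
o=np.zeros((560,725,3),np.uint8);o[:250]=a;o[255:555,:500]=b;cv2.imwrite("pics/crop.png",o)
for n,u,v,z in [("blue",422,244,.125),("black",398,241,.125),("orange",375,238,.125),("nestA?",323,204,.048),("nest2",231,199,.048),("pot",382,138,.06),("vial",333,144,.06),("pink1",457,242,.11),("pink2",430,278,.11)]:
    print(n,ray(c,u,v,z).round(3))
hsv=cv2.cvtColor(im,cv2.COLOR_BGR2HSV)
m=cv2.inRange(hsv,(10,60,120),(28,255,255));m[:215]=0;m[270:]=0;m[:,:340]=0
k=max(cv2.findContours(m,0,2)[0],key=cv2.contourArea);r=cv2.minAreaRect(k);print(r)
print([ray(c,*p,.05).round(3).tolist() for p in cv2.boxPoints(r)])
```

```text
blue [ 0.445 -0.278  0.125]
black [ 0.451 -0.218  0.125]
orange [ 0.458 -0.161  0.125]
nestA? [ 0.548 -0.03   0.048]
nest2 [0.558 0.217 0.048]
pot [ 0.727 -0.185  0.06 ]
vial [ 0.709 -0.054  0.06 ]
pink1 [ 0.451 -0.369  0.11 ]
pink2 [ 0.361 -0.3    0.11 ]
((395.1965026855469, 241.02621459960938), (72.69003295898438, 26.697071075439453), 7.594643592834473)
[[0.429, -0.122, 0.05], [0.499, -0.131, 0.05], [0.476, -0.322, 0.05], [0.406, -0.312, 0.05]]
```

View pics/crop.png

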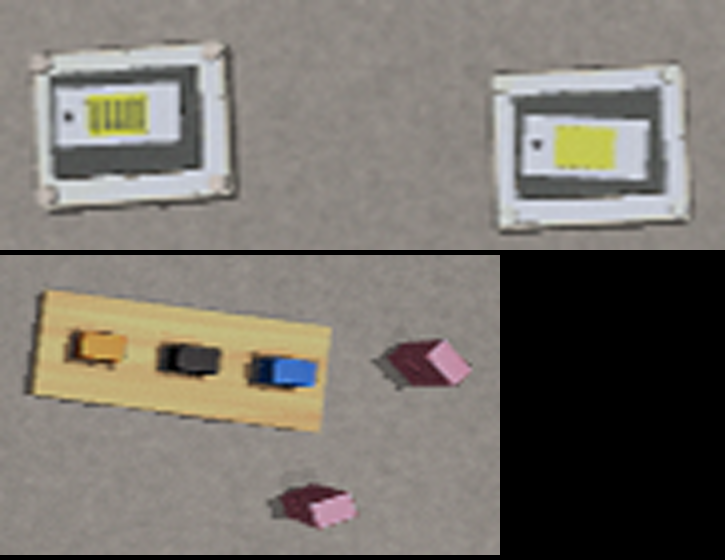

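The blank label (plain field) is on the right nest, pixel (323,204), with its hole towards +y. The left one (231,199) has pressed lines, so it is the spare. The blue die is in the rack's right slot at (422,244); the pink bars outside the rack are the look-alikes. I'll move above the label with the gripper turned for the rack.

Emit:
play_rows(
  targets=[
    [0,0.028,-0.053,0.003,0,0,-0.12],
    [0,0.028,-0.053,0.003,0,0,-0.12],
    [0,0.028,-0.053,0.003,0,0,-0.12],
    [0,0.028,-0.053,0.003,0,0,-0.12],
    [0,0.028,-0.053,0.003,0,0,-0.12],
    [0,0.028,-0.053,0.003,0,0,-0.12],
    [0,0.028,-0.053,0.003,0,0,-0.12],
    [0,0.028,-0.053,0.003,0,0,-0.12],
    [0,0.028,-0.053,0.003,0,0,-0.12],
    [0,0.028,-0.053,0.003,0,0,-0.12],
    [0,0.028,-0.053,0.003,0,0,-0.12],
    [0,0.028,-0.053,0.003,0,0,-0.12],
  ],
)

```text
time_s: 1.6
position: [0.4878, -0.0315, 0.2585]
tcp_rot: [[0.118, 0.993, -0.0], [0.993, -0.118, 0.0], [0.0, -0.0, -1.0]]
force: [1.4, 0.3, 0.6]
opening: 0.998
```

Emit:
play_rows(
  targets=[
    [0,0,0,0,0,0,0],
    [0,0,0,0,0,0,0],
    [0,0,0,0,0,0,0],
  ],
)

```text
time_s: 1.98
position: [0.4863, -0.0283, 0.2582]
tcp_rot: [[0.112, 0.994, -0.002], [0.994, -0.112, 0.001], [0.001, -0.002, -1.0]]
force: [0.1, 0.5, 0.5]
opening: 1.0
```

Run:
```python
from h import *
c=bot.get_calibration("wrist");im=bot.capture("wrist");cv2.imwrite("pics/w1.png",im)
s=bot.read_state();print(s["time_s"],s["position"],np.round(s["tcp_rot"],3),s["force"],s["joint_positions"])
print(c["fx"],-np.array(c["R"]).T@np.array(c["t"]),np.round(c["R"],3).tolist())
```

```text
2.025 [ 0.48644885 -0.02824533  0.258363  ] [[ 0.112  0.994 -0.001]
 [ 0.994 -0.112  0.   ]
 [ 0.    -0.001 -1.   ]] [-0.29615476  0.6774061   0.21318735] [-1.64956598e+01  1.69542117e+01  9.87726927e+01  8.49308661e-03
  6.43408376e+01 -1.00901022e+01]
349.56076196173444 [0.49528212 0.03619106 0.42072218] [[0.994, -0.111, -0.001], [-0.108, -0.965, 0.241], [-0.028, -0.239, -0.971]]
```

View pics/w1.png

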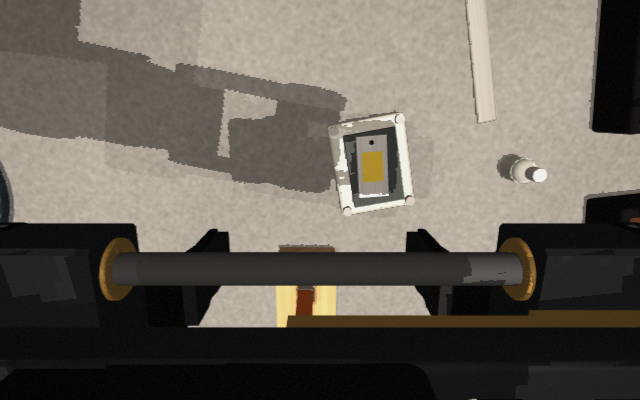

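The wrist view shows the blank label at about (372,166) and the hole at (371,143). The rack is hidden behind the gripper. I'll go lower for a precise measurement.

Emit:
play_rows(
  targets=[
    [0,0.02,-0.005,-0.03,0,0,0],
    [0,0.02,-0.005,-0.03,0,0,0],
    [0,0.01,-0.005,-0.03,0,0,0],
    [0,0.01,-0.005,-0.03,0,0,0],
    [0,0,0,0,0,0,0],
    [0,0,0,0,0,0,0],
    [0,0,0,0,0,0,0],
  ],
)

```text
time_s: 2.9
position: [0.5478, -0.0493, 0.1401]
tcp_rot: [[0.113, 0.994, 0.002], [0.994, -0.113, -0.001], [-0.0, 0.002, -1.0]]
force: [-0.2, 0.1, 0.5]
opening: 1.001
```

```bash
cat > lab.py <<'E'
from h import *
import sys
c=bot.get_calibration("wrist");im=bot.capture("wrist");cv2.imwrite(f"pics/{sys.argv[1]}.png",im)
hsv=cv2.cvtColor(im,cv2.COLOR_BGR2HSV)
m=cv2.inRange(hsv,(18,140,90),(35,255,255));m[225:]=0
for k in cv2.findContours(m,0,2)[0]:
    if cv2.contourArea(k)<150: continue
    w=np.array([ray(c,*p[0],.048)[:2] for p in k],np.float32)*1000
    print("yellow px",cv2.minAreaRect(k)[0],"mm",cv2.minAreaRect(w),cv2.boxPoints(cv2.minAreaRect(w)).round(1).tolist())
s=bot.read_state();print(s["time_s"],s["position"],np.round(s["tcp_rot"],3).tolist(),s["force"])
E
python3 lab.py w2
```

```text
yellow px (309.9862365722656, 170.8345184326172) mm ((547.1109619140625, -25.063119888305664), (31.78133201599121, 21.66607666015625), 88.37681579589844) [[535.7999877929688, -40.599998474121094], [557.5, -41.29999923706055], [558.4000244140625, -9.5], [536.7000122070312, -8.899999618530273]]
2.95 [ 0.54783296 -0.04942768  0.14001565] [[0.113, 0.994, 0.002], [0.994, -0.113, -0.001], [-0.0, 0.002, -1.0]] [ 0.07690207 -0.19607989 -0.5176656 ]
```

View pics/w2.png

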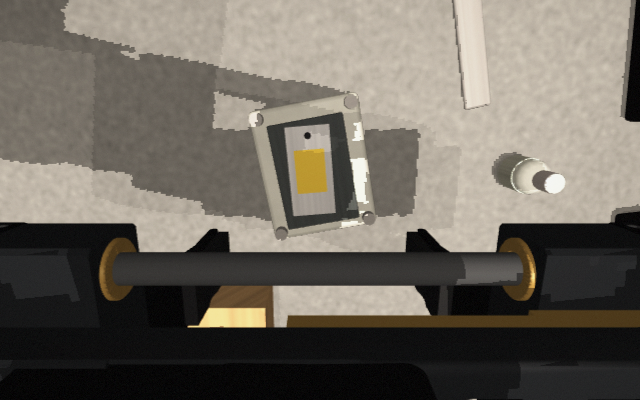

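Label's yellow field at px (310,171): centre (0.5471, -0.0251), size 31.8 x 21.7 mm (expected 32 x 22), yaw about -1.7°. Next, the rack.

Emit:
play_rows(
  targets=[
    [0.5,0,-0.01,0.04,0,0,0],
    [0.5,0,-0.02,0.04,0,0,0],
    [0.5,-0.02,-0.04,0.04,0,0,0],
    [0.5,-0.02,-0.05,0,0,0,0],
    [0.5,-0.02,-0.05,0,0,0,0],
    [0.5,-0.02,-0.05,0,0,0,0],
    [0.5,-0.018,-0.04,0,0,0,0],
    [0.5,0,0,0,0,0,0],
    [0.5,0,0,0,0,0,0],
    [0.5,0,0,0,0,0,0],
  ],
)

```text
time_s: 4.2
position: [0.4498, -0.3083, 0.2588]
tcp_rot: [[0.112, 0.994, 0.0], [0.994, -0.112, 0.0], [0.0, 0.0, -1.0]]
force: [-1.0, -0.6, 0.3]
opening: 0.5
```

```bash
cat > rk.py <<'E'
from h import *
import sys
c=bot.get_calibration("wrist");im=bot.capture("wrist");cv2.imwrite(f"pics/{sys.argv[1]}.png",im)
hsv=cv2.cvtColor(im,cv2.COLOR_BGR2HSV)
for n,lo,hi,z in(("blue",(100,120,40),(125,255,255),.125),("orange",(5,180,80),(17,255,255),.125)):
  m=cv2.inRange(hsv,lo,hi)
  for k in cv2.findContours(m,0,2)[0]:
    if cv2.contourArea(k)<80: continue
    w=np.array([ray(c,*p[0],z)[:2] for p in k],np.float32)*1000
    r=cv2.minAreaRect(w);print(n,cv2.minAreaRect(k)[0],"mm",r)
s=bot.read_state();print(s["time_s"],s["position"],np.round(s["tcp_rot"],3).tolist(),s["force"])
t=cv2.imread("pics/top0.png");ct=bot.get_calibration("top");h=cv2.cvtColor(t,cv2.COLOR_BGR2HSV)
m=cv2.inRange(h,(22,110,110),(34,255,255));m[:,:300]=0;m[:,345:]=0;m[:185]=0;m[220:]=0
M=cv2.moments(m,True);print("top label",M["m00"],ray(ct,M["m10"]/M["m00"],M["m01"]/M["m00"],.048))
E
python3 rk.py w3
```

```text
blue (306.0, 157.5) mm ((445.247802734375, -278.8065490722656), (27.97407341003418, 15.166528701782227), 83.58551025390625)
orange (306.0, 18.0) mm ((458.0325927734375, -171.68832397460938), (25.406829833984375, 15.504011154174805), 83.54395294189453)
4.25 [ 0.44983428 -0.30833544  0.25879383] [[0.112, 0.994, 0.0], [0.994, -0.112, 0.0], [0.0, 0.0, -1.0]] [0.13654688 0.14750553 0.0644827 ]
top label 87.0 [ 0.54808916 -0.02511615  0.048     ]
```

View pics/w3.png

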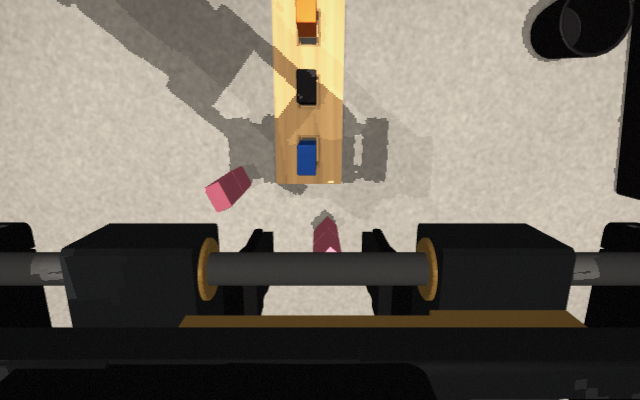

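Blue die at (306,157) px: about (0.445, -0.280), yaw -6.4°, agreeing with the rack geometry. The gripper yaw already matches. I'll centre and descend.

Emit:
play_rows(
  targets=[
    [0.5,-0.005,0.028,-0.01,0,0,0],
    [0.5,0,0,-0.04,0,0,0],
    [0.5,0,0,-0.04,0,0,0],
    [0.5,0,0,-0.04,0,0,0],
    [0.5,0,0,-0.025,0,0,0],
    [0.5,0,0,-0.02,0,0,0],
    [0.5,0,0,0,0,0,0],
    [0.5,0,0,0,0,0,0],
    [0.5,0,0,0,0,0,0],
  ],
)

```text
time_s: 5.38
position: [0.4452, -0.282, 0.0846]
tcp_rot: [[0.113, 0.994, 0.002], [0.994, -0.113, -0.002], [-0.001, 0.002, -1.0]]
force: [0.2, 0.1, -0.1]
opening: 0.497
```

Emit:
play_rows(
  targets=[
    [0.7,0,0,0,0,0,0],
    [0.8,0,0,0,0,0,0],
    [1,0,0,0,0,0,0],
    [1,0,0,0,0,0,0],
    [1,0,0,0,0,0,0],
    [1,0,0,0,0,0,0],
  ],
)

```text
time_s: 6.12
position: [0.4444, -0.2817, 0.0836]
tcp_rot: [[0.114, 0.994, -0.0], [0.994, -0.114, -0.0], [-0.0, -0.0, -1.0]]
force: [-0.3, -0.4, 1.2]
opening: 0.177
```

Run:
```python
from h import *
s=bot.read_state();print({k:np.round(s[k],4).tolist() for k in s})
```

```text
{'time_s': 6.125, 'joint_positions': [-44.5452, 34.924, 103.0131, -0.0057, 42.0634, -38.0089], 'qvel': [-0.0375, 0.0277, -0.0091, -0.0263, 0.0453, 0.0567], 'tau': [0.1128, -39.1055, -9.7454, 0.0844, -0.0116, -0.0006], 'position': [0.4444, -0.2817, 0.0836], 'tcp_rot': [[0.1138, 0.9935, -0.0001], [0.9935, -0.1138, -0.0], [-0.0, -0.0, -1.0]], 'force': [-0.3349, -0.3838, 1.2164], 'moment': [-0.1418, 0.1003, 0.0742], 'opening': 0.1773}
```

Gripped (15.4 mm). Foot underside is at TCP − 0.0686. Lift straight out of the slot.

Emit:
play_rows(
  targets=[
    [1,0,0,0.005,0,0,0],
    [1,0,0,0.01,0,0,0],
    [1,0,0,0.015,0,0,0],
    [1,0,0,0.02,0,0,0],
    [1,0,0,0.03,0,0,0],
    [1,0,0,0.03,0,0,0],
    [1,0,0,0.03,0,0,0],
    [1,0,0,0,0,0,0],
    [1,0,0,0,0,0,0],
    [1,0,0,0,0,0,0],
  ],
)

```text
time_s: 7.38
position: [0.4436, -0.2809, 0.2223]
tcp_rot: [[0.114, 0.993, -0.002], [0.993, -0.114, 0.002], [0.002, -0.002, -1.0]]
force: [-0.0, -0.2, -1.5]
opening: 0.18
```

Run:
```python
from h import *
f=[]
for i in range(2):
    im=bot.capture("scene");f.append(bot.read_state()["force"])
cv2.imwrite("pics/s2.png",cv2.resize(im[80:280,80:400],None,fx=2.4,fy=2.4,interpolation=cv2.INTER_CUBIC))
s=bot.read_state();print(f,s["position"],s["opening"],s["tcp_rot"])
```

```text
[array([ 0.2705977 ,  0.56429832, -2.09443304]), array([ 0.24428608, -0.42381936, -1.06136871])] [ 0.44388246 -0.28114219  0.22236221] 0.17866704297542632 [[ 0.11386458  0.99349456 -0.00184691]
 [ 0.99349494 -0.11386118  0.00185097]
 [ 0.00162864 -0.00204565 -0.99999658]]
```

View pics/s2.png

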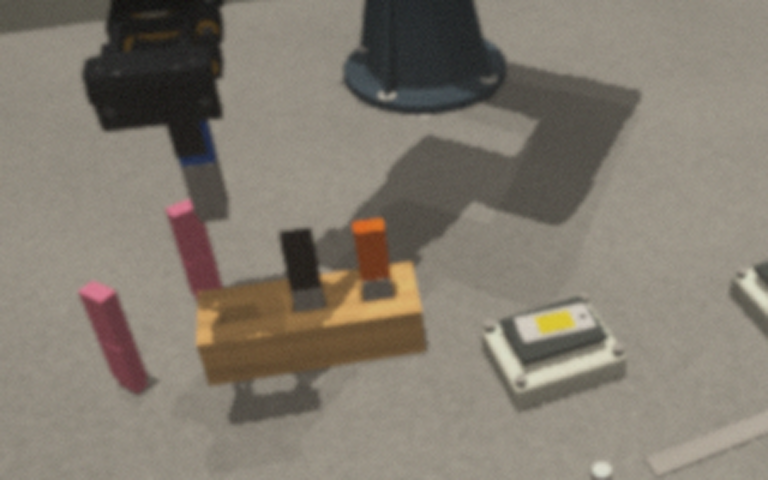

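The die hangs upright in the gripper and the rack slot is empty; the other dies are undisturbed. Weight is about 1.5 N. I'll go above the label, turning +4.8° to match it.

Emit:
play_rows(
  targets=[
    [1,0.01,0.025,0,0,0,0.01],
    [1,0.02,0.05,0,0,0,0.018],
    [1,0.023,0.055,0,0,0,0.018],
    [1,0.023,0.055,0,0,0,0.018],
    [1,0.018,0.045,0,0,0,0.01],
    [1,0.0095,0.0245,0,0,0,0.01],
    [1,0,0,-0.02,0,0,0],
    [1,0,0,-0.03,0,0,0],
    [1,0,0,-0.025,0,0,0],
    [1,0,0,-0.012,0,0,0],
    [1,0,0,0,0,0,0],
    [1,0,0,0,0,0,0],
  ],
)

```text
time_s: 8.98
position: [0.5487, -0.0274, 0.1372]
tcp_rot: [[0.03, 1.0, 0.002], [1.0, -0.03, -0.0], [-0.0, 0.002, -1.0]]
force: [-0.1, -0.5, -2.2]
opening: 0.184
```

Emit:
play_rows(
  targets=[
    [1,0,0,0,0,0,0],
    [1,0,0,0,0,0,0],
    [1,0,0,0,0,0,0],
    [1,0,0,0,0,0,0],
  ],
)

```text
time_s: 9.48
position: [0.548, -0.0272, 0.1367]
tcp_rot: [[0.03, 1.0, 0.0], [1.0, -0.03, -0.0], [-0.0, 0.0, -1.0]]
force: [-0.1, -0.1, -1.8]
opening: 0.182
```

Run:
```python
from h import *
f=[]
for i in range(8):
    c=bot.get_calibration("wrist");w=bot.capture("wrist");s=bot.read_state();f.append(list(s["position"])+list(s["force"]))
f=np.array(f);print(f.mean(0).round(4),f.std(0).round(4),np.round(s["tcp_rot"],4).tolist(),s["time_s"])
sc=bot.capture("scene");cs=bot.get_calibration("scene")
print(proj(cs,(.547,-.025,.066)),proj(cs,(.547,-.025,.048)))
u,v=map(int,proj(cs,(.547,-.025,.07)))
a=cv2.resize(sc[v-50:v+50,u-65:u+65],None,fx=4,fy=4,interpolation=cv2.INTER_CUBIC)
b=w[60:260,190:450]
o=np.zeros((400,790,3),np.uint8);o[:,:520]=a;o[:200,525:785]=b;cv2.imwrite("pics/s3.png",o);print(u-65,v-50)
```

```text
[ 0.5479 -0.0271  0.1365  0.1447  0.1651 -2.0626] [0.     0.     0.     0.4456 0.18   0.431 ] [[0.03, 0.9996, -0.0002], [0.9996, -0.03, 0.0], [-0.0, -0.0002, -1.0]] 9.875
(np.float64(311.49927854080823), np.float64(207.71848723948406)) (np.float64(311.3650285638467), np.float64(214.05813944292697))
246 156
```

View pics/s3.png

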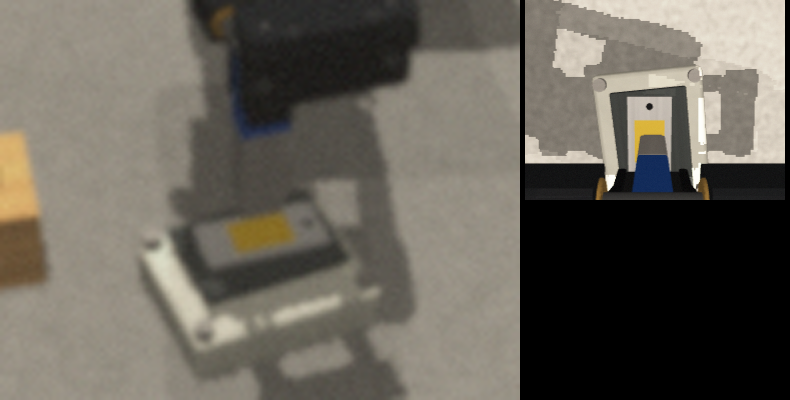

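The wrist view now shows both the die's lower end and the label. I'll enlarge it and measure the foot against the yellow field.

Run:
```python
from h import *
c=bot.get_calibration("wrist");w=bot.capture("wrist");cv2.imwrite("pics/w4.png",w)
x0,y0=270,150
o=cv2.resize(w[y0:y0+75,x0:x0+90],None,fx=8,fy=8,interpolation=cv2.INTER_NEAREST);cv2.imwrite("pics/w4c.png",o)
# expected foot/body +y edge corners for die offset 0 & +1.5mm along tool x
s=bot.read_state();p=s["position"];R=s["tcp_rot"]
for d in(0,.0015):
  for nm,hx,hy,dz in(("foot",.006,.011,-.0686),("step",.006,.011,-.0586),("body",.008,.013,-.0586)):
    print(d,nm,[tuple(np.round((np.array(proj(c,p+R[:,0]*(d+hy)+R[:,1]*sx*hx+np.array([0,0,dz])))-(x0,y0))*8)) for sx in(-1,1)])
```

```text
0 foot [(np.float64(289.0), np.float64(364.0)), (np.float64(430.0), np.float64(364.0))]
0 step [(np.float64(285.0), np.float64(392.0)), (np.float64(432.0), np.float64(392.0))]
0 body [(np.float64(260.0), np.float64(368.0)), (np.float64(457.0), np.float64(368.0))]
0.0015 foot [(np.float64(289.0), np.float64(347.0)), (np.float64(430.0), np.float64(347.0))]
0.0015 step [(np.float64(285.0), np.float64(374.0)), (np.float64(433.0), np.float64(374.0))]
0.0015 body [(np.float64(260.0), np.float64(350.0)), (np.float64(457.0), np.float64(350.0))]
```

View pics/w4c.png

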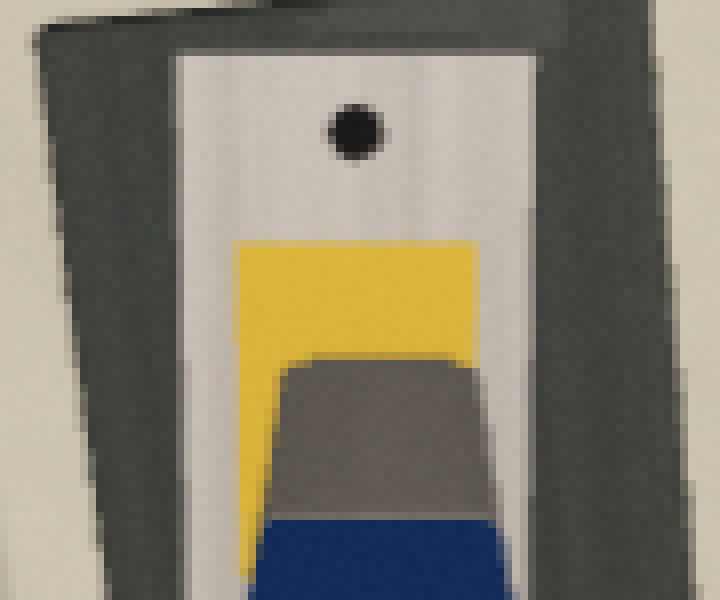

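Run:
```python
from h import *
c=bot.get_calibration("wrist");x0,y0=270,150
g=lambda a,b,z:ray(c,(a-4)/8+x0,(b-4)/8+y0,z)[:2]*1000
zf=.1365-.0686
for n,a,b,z in[("yTL",236,242,.048),("yTR",478,242,.048),("lTL",178,52,.048),("lTR",535,52,.048),("lBL",187,590,.048),("lBR",530,590,.048),("hole",355,132,.048),("fL",312,356,zf),("fR",455,356,zf),("bL",283,364,zf+.01),("bR",475,364,zf+.01)]: print(n,g(a,b,z).round(1))
w=cv2.imread("pics/w2.png");print(bot.read_state()["position"])
```

```text
yTL [536.7  -8.7]
yTR [558.8  -9.3]
lTL [532.3   8.8]
lTR [564.3   7.8]
lBL [530.7 -41.7]
lBR [563.  -42.7]
hole [547.9   1.1]
fL [543.9 -15. ]
fR [556.  -15.3]
bL [541.9 -13.3]
bR [557.4 -13.7]
[ 0.54792118 -0.02712478  0.13651963]
```

Seen in the same wrist frame, the field centre is at (547.25, -25.0) and the foot centre at (549.4, -26.3), with both yaws about -1.7°. I'll correct by (-2.1, +1.3) mm and go nearer before a last check.

Emit:
play_rows(
  targets=[
    [1,-0.0021,0.0013,0,0,0,0],
    [1,0,0,-0.005,0,0,0],
    [1,0,0,-0.005,0,0,0],
    [1,0,0,-0.003,0,0,0],
    [1,0,0,0,0,0,0],
    [1,0,0,0,0,0,0],
    [1,0,0,0,0,0,0],
  ],
)

```text
time_s: 10.85
position: [0.546, -0.0259, 0.1237]
tcp_rot: [[0.03, 1.0, 0.0], [1.0, -0.03, -0.0], [-0.0, 0.0, -1.0]]
force: [0.3, 0.6, -1.2]
opening: 0.183
```

Run:
```python
from h import *
c=bot.get_calibration("wrist");w=bot.capture("wrist");cv2.imwrite("pics/w5.png",w);s=bot.read_state();print(s["position"],s["tcp_rot"][0],s["time_s"])
x0,y0=270,150
o=cv2.resize(w[y0:y0+75,x0:x0+90],None,fx=8,fy=8,interpolation=cv2.INTER_NEAREST);cv2.imwrite("pics/w5c.png",o)
```

```text
[ 0.5459703  -0.02588085  0.12370884] [2.99323706e-02 9.99551859e-01 3.65420082e-04] 10.9
```

View pics/w5c.png

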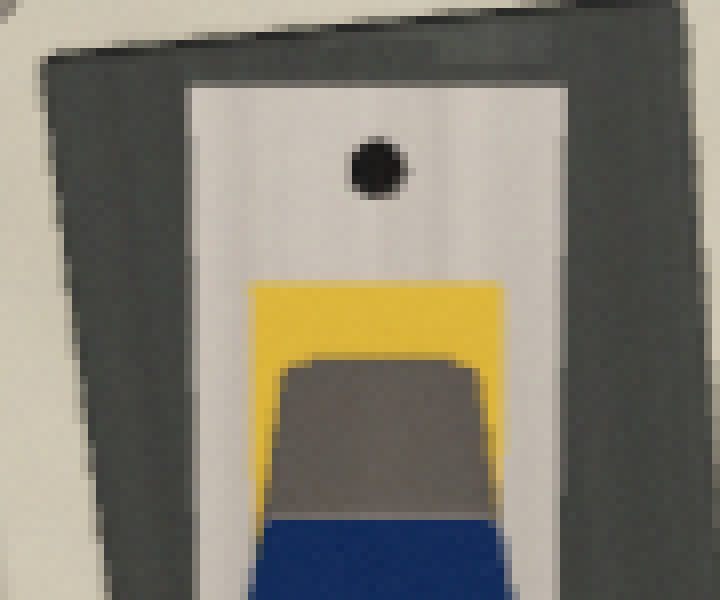

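The foot is centred on the field to within about 0.5 mm. I'll trim x by 0.3 mm and approach contact slowly.

Emit:
play_rows(
  targets=[
    [1,-0.0003,0,-0.002,0,0,0],
    [1,0,0,-0.002,0,0,0],
    [1,0,0,-0.001,0,0,0],
    [1,0,0,-0.0005,0,0,0],
    [1,0,0,0,0,0,0],
    [1,0,0,0,0,0,0],
  ],
)

```text
time_s: 11.65
position: [0.5456, -0.0259, 0.1181]
tcp_rot: [[0.03, 1.0, 0.0], [1.0, -0.03, -0.0], [-0.0, 0.0, -1.0]]
force: [-0.1, -0.0, -1.5]
opening: 0.182
```

Emit:
play_rows(
  targets=[
    [1,0,0,-0.0005,0,0,0],
    [1,0,0,0,0,0,0],
  ],
)

```text
time_s: 11.9
position: [0.5455, -0.0258, 0.1175]
tcp_rot: [[0.03, 1.0, -0.0], [1.0, -0.03, 0.0], [0.0, -0.0, -1.0]]
force: [-0.1, -0.3, -2.3]
opening: 0.181
```

Emit:
play_rows(
  targets=[
    [1,0,0,-0.0005,0,0,0],
    [1,0,0,0,0,0,0],
  ],
)

```text
time_s: 12.15
position: [0.5455, -0.0259, 0.117]
tcp_rot: [[0.03, 1.0, -0.0], [1.0, -0.03, 0.0], [0.0, -0.0, -1.0]]
force: [0.3, 0.7, -1.3]
opening: 0.177
```

Emit:
play_rows(
  targets=[
    [1,0,0,-0.0003,0,0,0],
    [1,0,0,0,0,0,0],
  ],
)

```text
time_s: 12.4
position: [0.5455, -0.0258, 0.1167]
tcp_rot: [[0.03, 1.0, -0.0], [1.0, -0.03, 0.0], [0.0, -0.0, -1.0]]
force: [0.4, -0.8, -1.4]
opening: 0.181
```

Emit:
play_rows(
  targets=[
    [1,0,0,-0.0003,0,0,0],
    [1,0,0,0,0,0,0],
  ],
)

```text
time_s: 12.65
position: [0.5456, -0.0259, 0.1166]
tcp_rot: [[0.03, 1.0, 0.0], [1.0, -0.03, -0.0], [-0.0, 0.0, -1.0]]
force: [-0.8, -0.0, 0.0]
opening: 0.18
```

Emit:
play_rows(
  targets=[
    [1,0,0,-0.0003,0,0,0],
    [1,0,0,0,0,0,0],
  ],
)

```text
time_s: 12.9
position: [0.5456, -0.0258, 0.1164]
tcp_rot: [[0.03, 1.0, 0.0], [1.0, -0.03, -0.0], [-0.0, 0.0, -1.0]]
force: [-1.3, 0.9, 1.8]
opening: 0.182
```

Emit:
play_rows(
  targets=[
    [1,0,0,-0.0003,0,0,0],
    [1,0,0,0,0,0,0],
  ],
)

```text
time_s: 13.15
position: [0.5456, -0.0259, 0.116]
tcp_rot: [[0.03, 1.0, 0.0], [1.0, -0.03, -0.0], [-0.0, 0.0, -1.0]]
force: [-0.0, 0.8, 2.8]
opening: 0.183
```

Emit:
play_rows(
  targets=[
    [1,0,0,-0.0004,0,0,0],
    [1,0,0,0,0,0,0],
    [1,0,0,0,0,0,0],
  ],
)

```text
time_s: 13.52
position: [0.5456, -0.0259, 0.1156]
tcp_rot: [[0.03, 1.0, 0.0], [1.0, -0.03, -0.0], [-0.0, 0.0, -1.0]]
force: [-1.0, 0.4, 4.8]
opening: 0.184
```

Emit:
play_rows(
  targets=[
    [1,0,0,-0.0004,0,0,0],
    [1,0,0,0,0,0,0],
    [1,0,0,0,0,0,0],
  ],
)

```text
time_s: 13.9
position: [0.5456, -0.0259, 0.1151]
tcp_rot: [[0.03, 1.0, 0.0], [1.0, -0.03, -0.0], [-0.0, 0.0, -1.0]]
force: [-1.0, -0.1, 5.8]
opening: 0.179
```

Emit:
play_rows(
  targets=[
    [1,0,0,-0.0005,0,0,0],
    [1,0,0,-0.0005,0,0,0],
    [1,0,0,0,0,0,0],
    [1,0,0,0,0,0,0],
  ],
)

```text
time_s: 14.4
position: [0.5456, -0.0259, 0.1144]
tcp_rot: [[0.03, 1.0, 0.0], [1.0, -0.03, -0.0], [-0.0, 0.0, -1.0]]
force: [-1.0, 0.8, 6.4]
opening: 0.181
```

```bash
cat > f.py <<'E'
from h import *
f=[]
for i in range(6):
    bot.capture("top");s=bot.read_state();f.append(list(s["position"])+list(s["force"]))
f=np.array(f);print(f.mean(0).round(4),f[:,5].round(1),s["time_s"],np.round(s["moment"],2))
E
python3 f.py
```

```text
[ 0.5456 -0.0259  0.1144 -1.601   0.1697  6.7053] [6.8 6.9 5.1 7.8 6.5 7.2] 14.7 [-0.03  0.42  0.01]
```

Spring is soft, about 2 N/mm; contact is about 8.6 N now. I'll continue towards 13 N.

Emit:
play_rows(
  targets=[
    [1,-0.0001,0,-0.0005,0,0,0],
    [1,-0.0001,0,-0.0005,0,0,0],
    [1,0,0,-0.0005,0,0,0],
    [1,0,0,0,0,0,0],
    [1,0,0,0,0,0,0],
  ],
)

```text
time_s: 15.32
position: [0.5456, -0.0259, 0.1134]
tcp_rot: [[0.03, 1.0, 0.001], [1.0, -0.03, -0.0], [-0.0, 0.001, -1.0]]
force: [-2.4, 1.0, 8.5]
opening: 0.181
```

```bash
python3 f.py
```

```text
[ 0.5456 -0.0259  0.1133 -2.1955  0.8544  9.6559] [ 9.6  9.1  9.5  9.7  9.9 10.1] 15.625 [ 0.04  0.53 -0.03]
```

Emit:
play_rows(
  targets=[
    [1,-0.0001,0,-0.0004,0,0,0],
    [1,-0.0001,0,-0.0004,0,0,0],
    [1,0,0,0,0,0,0],
    [1,0,0,0,0,0,0],
    [1,0,0,0,0,0,0],
    [1,0,0,0,0,0,0],
  ],
)

```text
time_s: 16.38
position: [0.5456, -0.0259, 0.1128]
tcp_rot: [[0.03, 1.0, 0.001], [1.0, -0.03, -0.0], [-0.0, 0.001, -1.0]]
force: [-1.5, 0.3, 10.6]
opening: 0.179
```

```bash
python3 f.py
```

```text
[ 0.5456 -0.0259  0.1128 -2.131   0.1969 10.7657] [10.5  9.8 11.1 11.5 10.2 11.4] 16.675 [0.05 0.52 0.04]
```

Emit:
play_rows(
  targets=[
    [1,0,0,-0.0003,0,0,0],
    [1,0,0,0,0,0,0],
    [1,0,0,0,0,0,0],
    [1,0,0,0,0,0,0],
    [1,0,0,0,0,0,0],
    [1,0,0,0,0,0,0],
    [1,0,0,0,0,0,0],
    [1,0,0,0,0,0,0],
    [1,0,0,0,0,0,0],
    [1,0,0,0,0,0,0],
    [1,0,0,0,0,0,0],
    [1,0,0,0,0,0,0],
  ],
)

```text
time_s: 18.18
position: [0.5456, -0.0259, 0.1126]
tcp_rot: [[0.03, 1.0, 0.001], [1.0, -0.03, -0.0], [-0.0, 0.001, -1.0]]
force: [-2.0, 0.3, 11.1]
opening: 0.179
```

```bash
python3 f.py
```

```text
[ 0.5456 -0.0259  0.1126 -2.2694  0.6406 11.3069] [11.1 11.2 11.7 12.1 10.5 11.3] 18.475 [ 0.09  0.53 -0.02]
```

Emit:
play_rows(
  targets=[
    [1,0,0,0,0,0,0],
    [1,0,0,0,0,0,0],
    [1,0,0,0,0,0,0],
    [1,0,0,0,0,0,0],
    [1,0,0,0,0,0,0],
    [1,0,0,0,0,0,0],
  ],
)

```text
time_s: 19.23
position: [0.5456, -0.0259, 0.1126]
tcp_rot: [[0.03, 1.0, 0.001], [1.0, -0.03, -0.0], [-0.0, 0.001, -1.0]]
force: [-1.9, 0.2, 11.2]
opening: 0.184
```

Held about 13 N (11.2 reading + 1.8 weight) for more than 2.5 s. Now lift straight off, mirroring the way in.

Emit:
play_rows(
  targets=[
    [1,0.0001,0,0.0006,0,0,0],
    [1,0.0001,0,0.0006,0,0,0],
    [1,0.0001,0,0.0006,0,0,0],
    [1,0.0001,0,0.0006,0,0,0],
    [1,0,0,0.0006,0,0,0],
    [1,0,0,0.0006,0,0,0],
    [1,0,0,0.0006,0,0,0],
    [1,0,0,0.0006,0,0,0],
    [1,0,0,0.0006,0,0,0],
    [1,0,0,0.001,0,0,0],
    [1,0,0,0.003,0,0,0],
    [1,0,0,0.005,0,0,0],
  ],
)

```text
time_s: 20.72
position: [0.5453, -0.0258, 0.1257]
tcp_rot: [[0.03, 1.0, -0.001], [1.0, -0.03, 0.0], [0.0, -0.001, -1.0]]
force: [0.4, 0.9, -1.4]
opening: 0.185
```

Emit:
play_rows(
  targets=[
    [1,0,0,0.01,0,0,0],
    [1,0,0,0,0,0,0],
    [1,0,0,0,0,0,0],
    [1,0,0,0,0,0,0],
    [1,0,0,0,0,0,0],
  ],
)

```text
time_s: 21.35
position: [0.5454, -0.0258, 0.1356]
tcp_rot: [[0.03, 1.0, -0.0], [1.0, -0.03, 0.0], [0.0, -0.0, -1.0]]
force: [0.2, 1.0, -1.0]
opening: 0.181
```

```bash
python3 - <<'E'
from h import *
c=bot.get_calibration("wrist");w=bot.capture("wrist");cv2.imwrite("pics/w6.png",w);s=bot.read_state();print(s["position"],s["tcp_rot"],s["force"],s["time_s"],s["opening"])
x0,y0=270,150
o=cv2.resize(w[y0:y0+75,x0:x0+90],None,fx=8,fy=8,interpolation=cv2.INTER_NEAREST);cv2.imwrite("pics/w6c.png",o)
E
python3 f.py
```

```text
[ 0.54539758 -0.02581214  0.13564296] [[ 3.00020715e-02  9.99549735e-01 -4.50039240e-04]
 [ 9.99549829e-01 -3.00020135e-02  1.35124293e-04]
 [ 1.21561368e-04 -4.53890654e-04 -9.99999890e-01]] [ 0.72229658  0.11549028 -1.71643842] 21.4 0.1800996248927313
[ 0.5455 -0.0258  0.1357 -0.1865  0.1228 -1.7192] [-1.7 -1.4 -1.6 -1.7 -1.7 -2.2] 21.7 [-0.11  0.03 -0.02]
```

View pics/w6c.png

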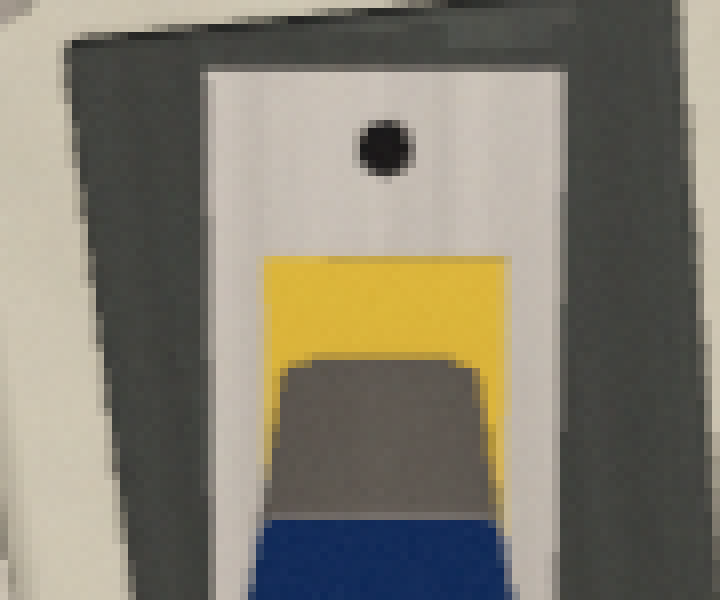

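The label is unmoved relative to its platen and the die is unchanged in the grip. The resting force bias of -1.72 N gives a press of 13.0 N. Return to the rack.

Emit:
play_rows(
  targets=[
    [1,0,0,0.03,0,0,0],
    [1,0,0,0.035,0,0,0],
    [1,0,0,0.022,0,0,0],
    [1,-0.01,-0.0257,0,0,0,-0.014],
    [1,-0.02,-0.05,0,0,0,-0.014],
    [1,-0.022,-0.055,0,0,0,-0.014],
    [1,-0.022,-0.055,0,0,0,-0.014],
    [1,-0.017,-0.045,0,0,0,-0.014],
    [1,-0.0101,-0.025,0,0,0,-0.014],
    [1,0,0,0,0,0,0],
    [1,0,0,0,0,0,0],
    [1,0,0,0,0,0,0],
  ],
)

```text
time_s: 23.2
position: [0.4447, -0.2803, 0.2228]
tcp_rot: [[0.112, 0.994, -0.0], [0.994, -0.112, 0.001], [0.001, -0.0, -1.0]]
force: [0.8, 1.0, -1.9]
opening: 0.183
```

Emit:
play_rows(
  targets=[
    [1,0,0,-0.03,0,0,0],
    [1,0,0,-0.03,0,0,0],
    [1,0,0,-0.02,0,0,0],
    [1,0,0,-0.01,0,0,0],
    [1,0,0,0,0,0,0],
    [1,0,0,0,0,0,0],
    [1,0,0,0,0,0,0],
    [1,0,0,0,0,0,0],
  ],
)

```text
time_s: 24.2
position: [0.4447, -0.2818, 0.1335]
tcp_rot: [[0.114, 0.993, 0.001], [0.993, -0.114, -0.001], [-0.001, 0.001, -1.0]]
force: [-0.6, -0.3, -1.8]
opening: 0.181
```

Run:
```python
from h import *
s=bot.read_state();print(s["position"],np.round(s["tcp_rot"],4).tolist(),s["force"])
```

```text
[ 0.44468401 -0.28180305  0.13346209] [[0.1138, 0.9935, 0.0009], [0.9935, -0.1138, -0.0009], [-0.0008, 0.001, -1.0]] [-0.60943923 -0.32395733 -1.81051122]
```

Pose matches the grip pose to 0.3 mm. Insert.

Emit:
play_rows(
  targets=[
    [1,-0.0003,0,-0.005,0,0,0],
    [1,0,0,-0.006,0,0,0],
    [1,0,0,-0.006,0,0,0],
    [1,0,0,-0.005,0,0,0],
    [1,0,0,0,0,0,0],
    [1,0,0,0,0,0,0],
  ],
)

```text
time_s: 24.95
position: [0.4442, -0.2816, 0.1108]
tcp_rot: [[0.114, 0.994, 0.0], [0.994, -0.114, -0.0], [-0.0, 0.0, -1.0]]
force: [0.5, -0.3, -1.9]
opening: 0.181
```

Emit:
play_rows(
  targets=[
    [1,0,0,-0.006,0,0,0],
    [1,0,0,-0.006,0,0,0],
    [1,0,0,-0.006,0,0,0],
    [1,0,0,-0.005,0,0,0],
    [1,0,0,-0.003,0,0,0],
    [1,0,0,0,0,0,0],
    [1,0,0,0,0,0,0],
  ],
)

```text
time_s: 25.82
position: [0.4443, -0.2816, 0.085]
tcp_rot: [[0.114, 0.994, 0.0], [0.994, -0.114, -0.0], [-0.0, 0.0, -1.0]]
force: [0.5, 0.1, -0.6]
opening: 0.179
```

Emit:
play_rows(
  targets=[
    [1,0,0,-0.0007,0,0,0],
    [1,0,0,-0.0005,0,0,0],
    [1,0,0,-0.0003,0,0,0],
    [1,0,0,0,0,0,0],
    [1,0,0,0,0,0,0],
  ],
)

```text
time_s: 26.45
position: [0.4442, -0.2816, 0.0836]
tcp_rot: [[0.114, 0.994, 0.0], [0.994, -0.114, -0.0], [-0.0, 0.0, -1.0]]
force: [-0.2, -0.0, 2.4]
opening: 0.181
```

Seated at the original height with light contact. Release to half-open (clear of the pink bar) and rise.

Emit:
play_rows(
  targets=[
    [0.75,0,0,0,0,0,0],
    [0.65,0,0,0,0,0,0],
    [0.5,0,0,0,0,0,0],
    [0.5,0,0,0,0,0,0],
    [0.5,0,0,0,0,0,0],
  ],
)

```text
time_s: 27.08
position: [0.4441, -0.2816, 0.0833]
tcp_rot: [[0.114, 0.994, -0.0], [0.994, -0.114, -0.0], [-0.0, -0.0, -1.0]]
force: [-0.1, 0.7, -0.7]
opening: 0.49
```

Emit:
play_rows(
  targets=[
    [0.5,0,0,0.01,0,0,0],
    [0.5,0,0,0.03,0,0,0],
    [0.5,0,0,0.04,0,0,0],
    [0.5,0,0,0.04,0,0,0],
    [0.5,0,0,0.04,0,0,0],
    [0.5,0.005,-0.028,0.015,0,0,0],
    [0.5,0,0,0,0,0,0],
    [0.5,0,0,0,0,0,0],
    [0.5,0,0,0,0,0,0],
  ],
)

```text
time_s: 28.2
position: [0.4483, -0.3081, 0.2573]
tcp_rot: [[0.113, 0.994, -0.002], [0.994, -0.113, 0.002], [0.002, -0.002, -1.0]]
force: [0.4, 0.9, -0.3]
opening: 0.5
```

```bash
python3 rk.py w7
python3 - <<'E'
from h import *
w=cv2.imread("pics/w7.png");s=bot.capture("scene")
a=cv2.resize(s[140:270,100:460],None,fx=2.1,fy=2.1,interpolation=cv2.INTER_CUBIC)
b=cv2.resize(w[0:200,200:420],None,fx=1.4,fy=1.4)
o=np.zeros((600,780,3),np.uint8);o[:a.shape[0],:a.shape[1]]=a;o[280:560,:308]=b;cv2.imwrite("pics/fin.png",o)
E
```

```text
blue (309.0, 158.0) mm ((445.9811096191406, -278.83074951171875), (28.690120697021484, 15.17535400390625), 83.5507583618164)
orange (307.5, 18.0) mm ((457.5777282714844, -171.64797973632812), (25.301288604736328, 14.664817810058594), 83.51229858398438)
28.25 [ 0.44849748 -0.30829055  0.25733427] [[0.113, 0.994, -0.002], [0.994, -0.113, 0.002], [0.002, -0.002, -1.0]] [0.66906102 0.24893951 0.5952338 ]
top label 87.0 [ 0.54808916 -0.02511615  0.048     ]
```

View pics/fin.png

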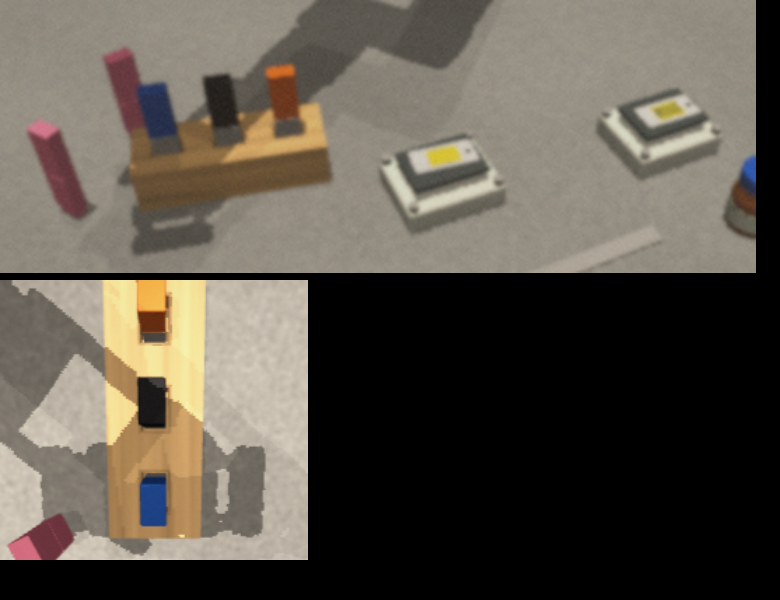

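The blue die stands upright and seated in its slot, within 1 mm of where it was. The label, spare, pink bars and the rest are in place, and the gripper is clear. Handing in.

```bash
python3 -c "
from rig import bot
print(bot.hand_in(),bot.read_state()['time_s'])"
```

```text
the job is handed in; nothing more can be done
the job is handed in; nothing more can be done
```

The job is done and handed in at about 28 s of the 72 s allowed. I took the blue die from its slot and pressed it on the middle of the blank label. I then lifted it straight off and stood it back, fully down, in the same slot.

- **Press:** the force was about 13.0 N (11.3 N reading plus 1.7 N die weight), held for over 2.5 s. The highest single reading was 12.1 N, which is about 13.8 N with the die's weight added.
- **Placement:** the foot was within about 0.5 mm of the field's centre, at the label's own angle of about -1.7°. While the die pressed there was a sideways force of about 2 N, but the label did not visibly shift.
- **After lift-off:** the wrist picture showed the label where it had been on its platen, and the die unmoved in the grip.
- **Back in the rack:** the die is at its original height and within 1 mm of its first position. The final picture shows it upright with the gripper clear. The other dies, the spare label and the pink bars look unmoved. The pot and vial were not in the final picture, and only part of the jar and rule were.
- **Disagreement:** the wrist camera put the die about 1.5 mm further in x than the arm's own pose did. I aligned the foot to the label within the wrist picture, so this did not carry into the placement.

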